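Free the hemmed-in tape measure and put its neighbours back

TASK

On the plywood board the tape measure is hemmed in between a card box of screws and a short wood block. First stand the screw box and the wood block together, upright, out of the way on the black rubber mat; only then lift out the tape measure and stand it upright in the shallow dark wooden tray while the two wait on the mat. Finally put the screw box and the wood block back upright on the board, each in just the place and direction it had at the start, and leave everything else on the bench alone.

Things in the scene. Friction and masses are not known exactly. Their poses are not given: they have to be found in the camera images.
- tape_measure: yellow and black D-shaped tape measure standing upright: 34 mm thick along its x axis, 85 mm along y (case y = -31 to +42 mm, end hook at -y), 66 mm high, 0.31 kg. Origin: centre of its underside, z up. On the board its thickness lies along the board's length, its +y end about 6 mm from the back stop. Grip across the thickness, 40 mm above the underside
- screw_box: brown card box of screws with a lid, rigid: 57 mm along its x axis, 92 mm along y, 63 mm high, 0.42 kg. Origin: centre of its underside, z up. Stands on the board about 9 mm to one side of the tape measure, its y axis along the board's length. Grip across the 57 mm width, about 38 mm up
- wood_block: plain light wood block (off-cut): 50 mm along its x axis, 85 mm along y, 50 mm high, 0.16 kg. Origin: centre of its underside, z up. Stands on the board about 12 mm to the other side of the tape measure, its y axis along the board's length. Grip across the 50 mm width, about 30 mm up
- caddy: fixed plywood board on the bench, 140 mm along x, 290 mm along y (its length), 9 mm thick; origin: centre of its underside. Mid-way along its far (+x) side a back stop: 44 mm along y, x = 49 to 63 mm, top 55 mm above the bench. The tape measure stands in its middle, box and block 72 mm to either side along y (which is which varies)
- mat: fixed flat black rubber mat, the side area: 260 mm along x, 150 mm along y, 3 mm thick; origin at the centre of its underside. It lies to the left or the right of the board; the box and the block fit on it one behind the other, centres 130 mm apart along x
- dock: fixed shallow dark wooden tray, the new place of the tape measure, on the other side of the board from the mat: 80 mm along x, 120 mm along y, 18 mm high, walls 7 mm, well 66 x 106 mm; origin: centre of its underside, well floor 7 mm above it. The tape measure's y axis goes along the tray's y, either way round
- hole_saw: bystander: red hole saw standing on its back, 52 mm across, 43 mm high, behind the board; origin at the centre of its underside. Not to be disturbed
- marker: bystander: white marker with a black cap lying on the bench in front of the board, 126 mm along y, 17 mm thick; origin at the centre of its underside. Not to be disturbed
- hex_key: bystander: black L-shaped hex key lying on the bench in front of the board, 104 mm along y, 34 mm along x, 9 mm thick; origin at the centre of its underside. Not to be disturbed
Not all that is in view belongs to the job. Leave any pink look-alike of the wood_block alone.

How it is judged:
By the outcome, as a careful person would: the job done as asked, in the order asked, and still so for the second after the job is handed in, with the robot touching nothing.
It also fails if it takes over 115 s, if anything falls off the work surface, if the arm or the gripper's body presses on something with over 40 N, if the wrist force passes 120 N, or if a joint passes its speed limit or range.

ROBOT

A 7-joint arm with a two-finger parallel gripper is mounted at the origin on a cart in front of the work surface, level with it; the furniture and walls round the work are solid. World frame = base frame: x ahead of the robot, y to its left, z up, the work surface at z = 0. Lengths are in m, angles in rad, forces in N, time in s.
With the tool pointing down it reaches from about 0.4 to 0.875 m from the base axis. Payload 19.3 kg.
Tool frame: the origin (TCP) lies at the very end of the fingers, on their centre line; the grasp point (between the pads) lies 19 mm behind it; z points along the fingers, y is the line along which they close (so a half turn about z gives the same grasp; the last joint's range is limited). The gripper opens to 85 mm and grips with 20 to 120 N. Pads are 22 mm wide; open, the fingers measure 114 mm over their backs; the gripper's body (76 mm by 85 mm) begins 54 mm behind the grasp point. The pads swing forward as they close: fully open they stand 13 mm farther back than shut.
Start: joints at [-1.185, 0.521, -0.036, 1.599, 0.021, 1.021, -0.113], TCP at [0.275, 0.561, 0.201] pointing down, gripper open.
Joint ranges: [-2.91, 2.91], [-0.3, 2.13], [-1.5, 1.42], [0.17, 2.43], [-1.26, 4.41], [0.16, 1.93], [-2.52, 2.52]. Speed limits (rad/s): [1.89, 1.89, 2.39, 2.39, 3.01, 3.01, 3.01].

INTERFACE

Orientations are given as [roll, pitch, yaw] about the fixed x, y, z axes, in that order (R = Rz(yaw) Ry(pitch) Rx(roll)).
In Python, from workcell import bot gives the robot as it stands.
- The arm moves only by the shell command python3 -m crank 'ROWS' [FORCE]. ROWS is a JSON object of lists of equal length, an entry for each row: "travel": the shift along the world's x, y, z in cm, a list of three; "turn": the turn, a rotation vector about the world's x, y, z in degrees, a list of three; "gripper": the closure, from 0 (fully open) to 1 (shut). A call has exactly 5 rows; each row is the pose to reach, as a shift and turn from the pose commanded when the call began; what a row does not reach only later rows make up. A row lasts 1/10 s, in which the tool goes at most 50 mm and 8.59 degrees, less where a joint would pass 70% of its speed; a pose out of reach is approached as far as the arm can. A call with a gripper value outside its range is refused whole. The fingers move at their own pace and stop on an object; FORCE is the grip in N (left out, the last holds). Time passes only in rows, so rows that repeat a pose let the fingers close, or fill a call up. It gives the time, the measured TCP pose, the force, the opening and the grip force at its end, in the units of the state.
- bot.observe(): the state, without advancing time (a new reading comes with each control period).
- bot.grab_frame(name): name is "side" or "top" or "wrist"; returns a dict with "pixels" (480x640x3 uint8, red, green, blue), "fx", "fy", "cx", "cy" (pixels), "dist" ([k1, k2, p1, p2, k3] as OpenCV has them; the pictures are not rectified), "extrinsics" (4x4, takes a point from world to camera coordinates). Camera axes: x right, y down, z forward; pixel columns grow to the right and rows downward; lengths in m; the calibration is good to about 2 mm. A picture is of the moment at which its call begins. There is no depth.
- bot.job_done(): hands the job in; it is judged then, once.
The state is a dict: "clock": time; "qpos": joint angles; "qd": joint speeds; "joint_efforts": joint torques, N m; "position": TCP position; "tool_rot": TCP orientation; "force": force on the tool from outside, world axes, zero at the start; "moment": the same for the moment, N m; "grip_width": finger opening in m; "finger_force": force on a finger pad.
Only numpy, scipy, OpenCV 4.12 (cv2) and the standard library are available. Lean on these libraries where they do the work, as an engineer would, in place of code of your own. Each camera call takes 0.05 s, during which the arm holds its last target. There are 200 camera calls.

## Working session

There is one attempt and no reset: what is moved stays moved. The work goes in short steps, Python scripts to look and compute and a shell command to move; the robot and the scene stay as the last step left them, time stands still between calls to the robot, and variables do not carry over. Pictures are saved under pics/ and viewed, at most 14 in all, crops included, and the job is handed in when it is done.

```bash
ls; mkdir -p pics; python3 - <<'E'
from workcell import bot
import cv2,pickle
s=bot.observe();print(s)
for n in("top","side"):
    f=bot.grab_frame(n);pickle.dump(f,open(f"{n}0.pkl","wb"));cv2.imwrite(f"pics/{n}0.png",f["pixels"][:,:,::-1])
    print(n,f["fx"],f["cx"],f["cy"],f["dist"],f["extrinsics"])
E
```

```text
pics
{'clock': 0.0, 'qpos': array([-1.18522138,  0.52203125, -0.03634081,  1.59997921,  0.02118338,
        1.02109257, -0.11277593]), 'qd': array([-0.00087119,  0.00176327, -0.00028328, -0.00064438, -0.00019397,
       -0.00065626,  0.00072653]), 'joint_efforts': array([-1.97088055e-03, -9.27122211e+01,  1.97893001e+00, -3.69946682e+01,
        1.78202474e-02,  8.32996331e-03,  1.02536177e-05]), 'position': array([0.27496356, 0.56086696, 0.20072516]), 'tool_rot': array([-3.14046799e+00,  5.86941919e-05,  2.68583425e+00]), 'force': array([-0.23448796, -0.34039916,  0.29483194]), 'moment': array([-0.02252472,  0.00790988, -0.01426119]), 'finger_force': 0.0, 'grip_width': 0.08564894447656522}
top 522.6940118042679 319.05693880173595 244.07396905042265 [-0.00645602  0.          0.          0.          0.        ] [[-0.02105753 -0.99957267 -0.02027437  0.03477006]
 [-0.99424227  0.02306772 -0.10464316  0.55685261]
 [ 0.10506613  0.01795411 -0.99430315  1.04837707]
 [ 0.          0.          0.          1.        ]]
side 572.8387983006352 313.4456687881103 257.2025391735141 [-0.04960635  0.          0.          0.          0.        ] [[ 0.93363852 -0.35796689  0.01337264 -0.54115272]
 [-0.22815236 -0.62301084 -0.7482005   0.15980614]
 [ 0.27616231  0.69549781 -0.66333791  1.29966353]
 [ 0.          0.          0.          1.        ]]
```

View pics/top0.png

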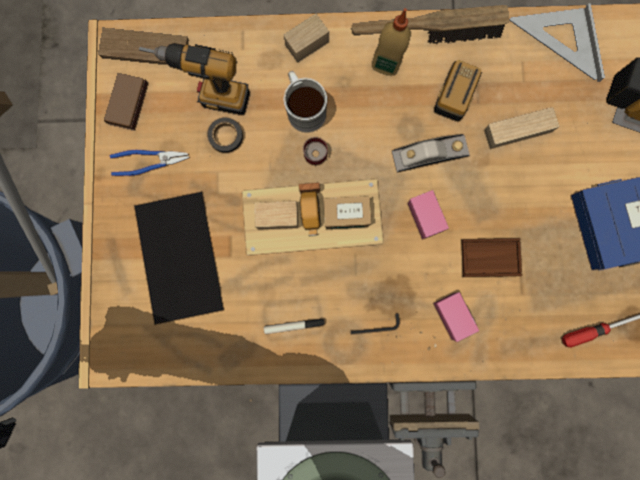

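View pics/side0.png

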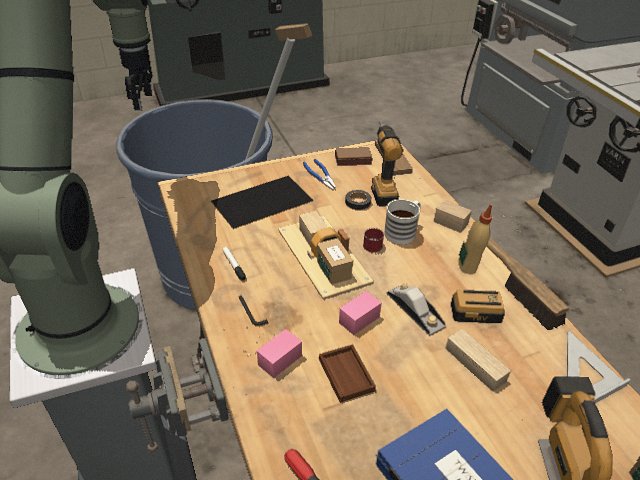

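The top view shows the board at about (313,217), with the wood block left at (277,214), the tape at (310,210) and the screw box right at (348,211). The mat is left at (180,257) and the tray right at (491,257). The pink decoys are at (428,214) and (457,316). The side view shows the same layout, and the arm is clear of the work.

```bash
cat > h.py <<'E'
import numpy as np,cv2,pickle
def K(f): return np.array([[f["fx"],0,f["cx"]],[0,f["fy"],f["cy"]],[0,0,1.]])
def rays(f,uv):
    p=cv2.undistortPoints(np.asarray(uv,float).reshape(-1,1,2),K(f),np.array(f["dist"]))[:,0]
    E=np.array(f["extrinsics"]);R,t=E[:3,:3],E[:3,3]
    return -R.T@t,np.c_[p,np.ones(len(p))]@R
def cast(f,uv,z):
    c,d=rays(f,uv);return c+d*((z-c[2])/d[:,2])[:,None]
def tri(fa,ua,fb,ub):   # two-view points, and ray gap
    out=[]
    for a,b in zip(ua,ub):
        c1,d1=rays(fa,[a]);c2,d2=rays(fb,[b]);A=np.c_[d1[0],-d2[0]]
        s=np.linalg.lstsq(A,c2-c1,rcond=None)[0];p,q=c1+s[0]*d1[0],c2+s[1]*d2[0]
        out.append(np.r_[(p+q)/2,np.linalg.norm(p-q)])
    return np.array(out)
def proj(f,P):
    E=np.array(f["extrinsics"]);return cv2.projectPoints(np.asarray(P,float).reshape(-1,1,3),cv2.Rodrigues(E[:3,:3])[0],E[:3,3],K(f),np.array(f["dist"]))[0][:,0]
def big(m,win=None):
    m=m.astype(np.uint8)*255
    if win is not None:
        w=np.zeros_like(m);x0,y0,x1,y1=win;w[y0:y1,x0:x1]=1;m=m*w
    m=cv2.morphologyEx(m,cv2.MORPH_CLOSE,np.ones((3,3)))
    return max(cv2.findContours(m,cv2.RETR_EXTERNAL,cv2.CHAIN_APPROX_NONE)[0],key=cv2.contourArea)
def rect(f,c,z):   # rectangle of a contour on plane z: centre, sides, angle of long side
    P=cast(f,c[:,0],z)[:,:2].astype(np.float32);(cx,cy),(w,h),a=cv2.minAreaRect(P)
    if w<h: a+=90;w,h=h,w
    return np.round([cx,cy,w,h,(a%180)],4)
def load(n): return pickle.load(open(n+".pkl","rb"))
def hsv(f): return cv2.cvtColor(f["pixels"],cv2.COLOR_RGB2HSV)
E
python3 - <<'E'
from h import *
t=load("top0");H=hsv(t)
for p in [(180,250),(491,257),(465,257),(270,185),(276,218),(277,205),(335,202),(366,205),(315,190),(420,250)]: print(p,H[p[1],p[0]])
for n,w,m,z in [("mat",(130,185,230,330),H[...,2]<50,.003),("dock",(450,225,535,290),(H[...,2]<120),.018),("hole",(295,130,335,170),(H[...,2]<110),.04)]:
    c=big(m,w);print(n,rect(t,c,z),cv2.boundingRect(c))
b=t["pixels"][165:265,235:395,::-1];cv2.imwrite("pics/c1.png",cv2.resize(b,None,fx=5,fy=5,interpolation=cv2.INTER_CUBIC))
print(cast(t,[(244,190),(378,180),(382,243),(248,254)],.009))
print(cast(t,[(264,325),(325,322),(352,331),(399,316)],.009))
E
```

```text
(180, 250) [170  22  35]
(491, 257) [ 10 157  91]
(465, 257) [ 11 152  92]
(270, 185) [ 17  99 180]
(276, 218) [ 18  93 208]
(277, 205) [ 17  93 204]
(335, 202) [ 17 111 179]
(366, 205) [ 17 109 180]
(315, 190) [ 12 172  52]
(420, 250) [ 16 123 201]
mat [ 0.5396  0.3221  0.2562  0.1473 10.3119] (135, 192, 88, 132)
dock [ 5.23800e-01 -3.32200e-01  1.22800e-01  7.88000e-02  8.87279e+01] (461, 238, 61, 39)
hole [7.51900e-01 2.62000e-02 5.69000e-02 5.51000e-02 4.42621e+01] (304, 137, 27, 29)
[[ 0.67925518  0.18036469  0.009     ]
 [ 0.69361878 -0.10530466  0.009     ]
 [ 0.55886113 -0.10924274  0.009     ]
 [ 0.54213483  0.17273221  0.009     ]]
[[ 0.39365679  0.14049243  0.009     ]
 [ 0.39727262  0.0139304   0.009     ]
 [ 0.37775708 -0.04136376  0.009     ]
 [ 0.40643512 -0.13919907  0.009     ]]
```

View pics/c1.png

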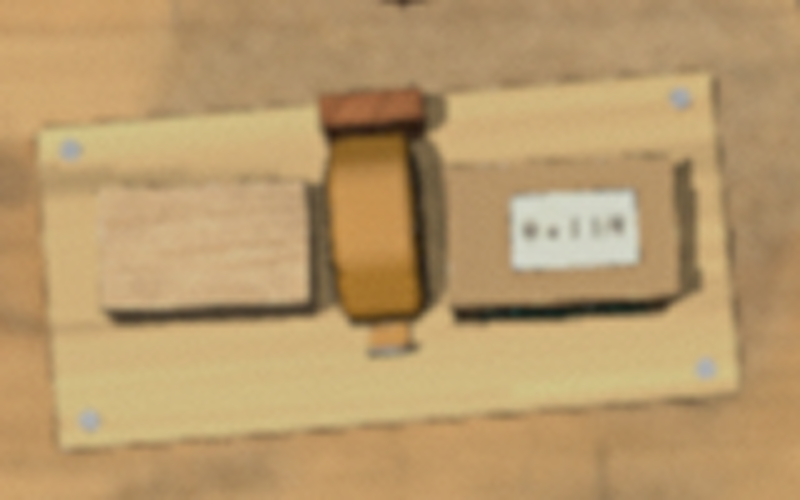

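The crop shows the block, tape and box parallel on the board, with the back stop behind the tape and the hook in front of it. The board yaw is about 3°. I'm moving the wrist camera over the board.

```bash
python3 -m crank '{"travel":[[2,-3.5,1],[4,-7,2],[6,-10.5,3],[8,-14,4],[10.5,-17.5,5]],"turn":[[0,0,-4],[0,0,-8],[0,0,-12],[0,0,-16],[0,0,-20]],"gripper":[0,0,0,0,0]}' 60
python3 -m crank '{"travel":[[2,-3.5,1],[4,-7,2],[6,-10.5,3],[8,-14,4],[10.5,-17.5,5]],"turn":[[0,0,-4],[0,0,-8],[0,0,-12],[0,0,-16],[0,0,-20]],"gripper":[0,0,0,0,0]}'
python3 -m crank '{"travel":[[2,-3.5,1],[4,-7,2],[6,-10.5,3],[8,-14,4],[8,-17.5,5]],"turn":[[0,0,-4],[0,0,-8],[0,0,-12],[0,0,-16],[0,0,-20]],"gripper":[0,0,0,0,0]}'
python3 - <<'E'
from workcell import bot
import cv2,pickle
f=bot.grab_frame("wrist");pickle.dump(f,open("w1.pkl","wb"));cv2.imwrite("pics/w1.png",f["pixels"][:,:,::-1])
s=bot.observe();print(s["qpos"],s["position"],s["tool_rot"]);print(f["extrinsics"])
E
```

```text
clock: 0.6
position: [0.3802, 0.3847, 0.2516]
tool_rot: [-3.141, -0.0, 2.334]
force: [0.6, 0.3, -0.5]
grip_width: 0.0857
finger_force: 0.0
clock: 1.1
position: [0.4853, 0.2097, 0.3017]
tool_rot: [-3.141, -0.0, 1.985]
force: [0.7, 0.4, 0.1]
grip_width: 0.0856
finger_force: 0.0
clock: 1.6
position: [0.5663, 0.0346, 0.351]
tool_rot: [-3.141, 0.001, 1.636]
force: [0.2, -0.4, -0.1]
grip_width: 0.0855
finger_force: 0.0
[-0.45927387  0.32022969  0.41250899  1.55991556 -0.12895514  1.28769069
  0.02409406] [0.56583103 0.0280293  0.35299008] [3.14030153e+00 2.72725487e-03 1.62442739e+00]
[[ 9.97951382e-01  6.39768539e-02  4.38129827e-05 -5.67435916e-01]
 [ 6.06507550e-02 -9.46286284e-01  3.17590544e-01 -8.93955452e-02]
 [ 2.03599035e-02 -3.16937265e-01 -9.48227950e-01  5.21378818e-01]
 [ 0.00000000e+00  0.00000000e+00  0.00000000e+00  1.00000000e+00]]
```

View pics/w1.png

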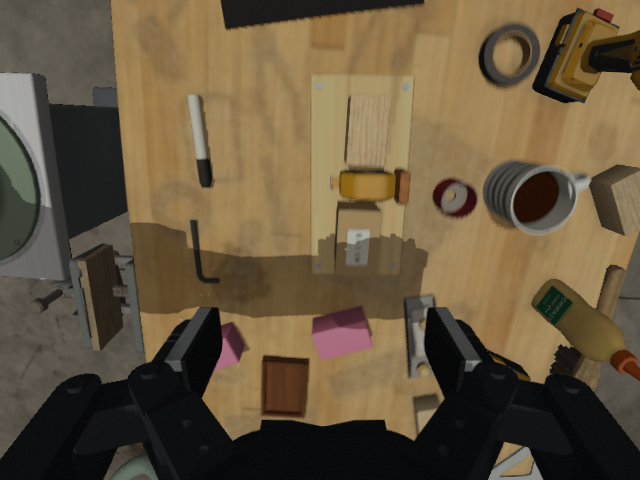

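The wrist view shows the board at cols 311–413 and rows 75–275, the hole saw at (455,197) and the tray at (285,385). I'll go lower for a sharper second view.

```bash
python3 -m crank '{"travel":[[1,-1,-3.5],[2,-2,-7],[3,-3,-10],[4,-4,-13],[4,-4,-13]],"turn":[[0,0,0],[0,0,0],[0,0,0],[0,0,0],[0,0,0]],"gripper":[0,0,0,0,0]}'
python3 -m crank '{"travel":[[0,0,0],[0,0,0],[0,0,0],[0,0,0],[0,0,0]],"turn":[[0,0,0],[0,0,0],[0,0,0],[0,0,0],[0,0,0]],"gripper":[0,0,0,0,0]}'
python3 - <<'E'
from workcell import bot
import cv2,pickle
f=bot.grab_frame("wrist");pickle.dump(f,open("w2.pkl","wb"));cv2.imwrite("pics/w2.png",f["pixels"][:,:,::-1])
s=bot.observe();print(s["qpos"],s["position"],s["tool_rot"]);print(f["fx"],f["extrinsics"])
E
```

```text
clock: 2.15
position: [0.6037, -0.0049, 0.2175]
tool_rot: [-3.136, 0.001, 1.637]
force: [-0.6, 0.8, 0.7]
grip_width: 0.0851
finger_force: 0.0
clock: 2.65
position: [0.6052, -0.0035, 0.2219]
tool_rot: [3.141, -0.0, 1.639]
force: [0.1, 0.0, -0.1]
grip_width: 0.0851
finger_force: 0.0
[-0.35187922  0.49482865  0.37981279  1.64777026 -0.20607621  1.03804683
  0.15971011] [ 0.60520373 -0.00358789  0.22174719] [ 3.14097984e+00 -1.73056079e-04  1.63887238e+00]
357.79523907825063 [[ 0.99772517  0.06739605  0.00150028 -0.60398951]
 [ 0.06345451 -0.94642345  0.31663257 -0.08829879]
 [ 0.02275968 -0.31581709 -0.94854708  0.38473126]
 [ 0.          0.          0.          1.        ]]
```

View pics/w2.png

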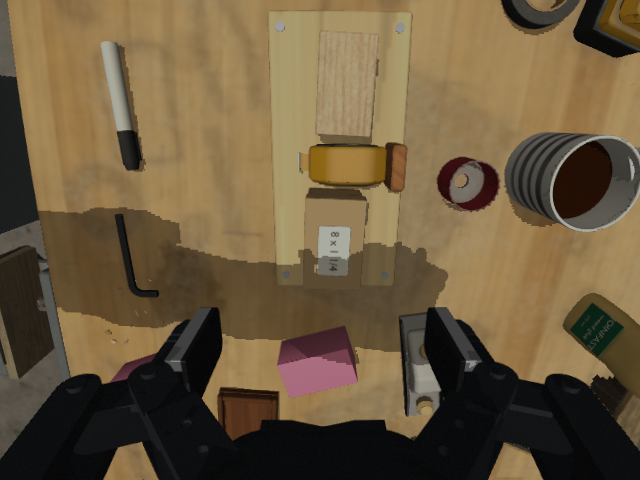

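```bash
python3 - <<'E'
from h import *
f=load("w2");b=f["pixels"][0:300,260:420,::-1]
b=cv2.rotate(b,cv2.ROTATE_90_COUNTERCLOCKWISE)
b=cv2.resize(b,None,fx=2.6,fy=2.6,interpolation=cv2.INTER_CUBIC);b=cv2.convertScaleAbs(b,alpha=1.3)
cv2.imwrite("pics/c2.png",b);print(b.shape)
E
```

```text
(416, 780, 3)
```

View pics/c2.png

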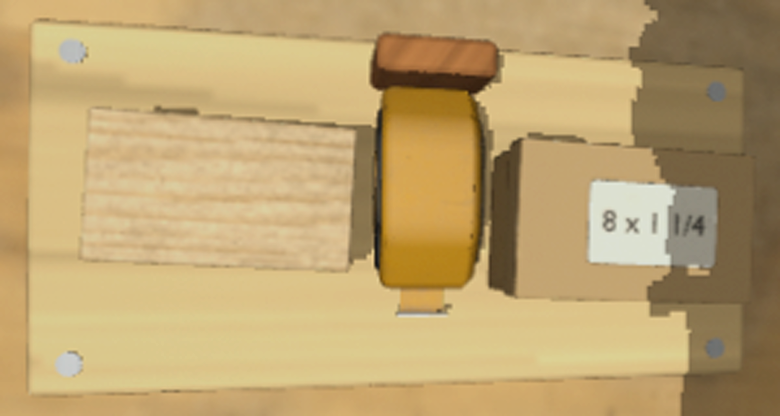

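The crop shows clear block-top corners at (92,108), (357,125), (349,271), (81,262), and box-top corners at (523,138), (752,153), (748,302), (514,298). The board corners are visible too. I'll triangulate these against the top view.

```bash
python3 - <<'E'
from h import *
t=load("top0");w=load("w2")
W=lambda L:[(419-y/2.6,x/2.6) for x,y in L]
T=lambda L:[(235-.4+x/5,165-.4+y/5) for x,y in L]
D={"block":([(92,108),(357,125),(349,271),(81,262)],[(100,188),(307,181),(308,303),(105,310)],.059),
"box":([(523,138),(752,153),(748,302),(514,298)],[(447,165),(680,157),(682,300),(453,306)],.072),
"board":([(36,21),(743,69),(742,370),(30,394)],[(40,128),(715,73),(738,390),(62,447)],.009)}
for n,(a,b,z) in D.items():
    r=tri(w,W(a),t,T(b));print(n,"z",np.round(r[:,2:],4).tolist())
    for f,u in((w,W(a)),(t,T(b))):
        P=cast(f,u,z)[:,:2];m=P.mean(0);y=(P[0]+P[3]-P[1]-P[2])/2;x=(P[0]+P[1]-P[2]-P[3])/2
        print("  c",m.round(4),"len y,x",np.linalg.norm(y).round(4),np.linalg.norm(x).round(4),"yaw y,x",np.degrees(np.arctan2(-y[0],y[1])).round(2),np.degrees(np.arctan2(x[1],x[0])).round(2))
# tray and mat in both views
H=hsv(t)
c=big(H[...,2]<120,(450,225,535,290));print("dock",rect(t,c,.018))
s=load("side0");Hs=hsv(s)
for n,f,H,win,thr,z in[("mat",t,H,(130,185,230,330),50,.003),("mat",s,Hs,(200,170,320,232),50,.003),("dock",s,Hs,(310,335,385,410),110,.018)]:
    c=big(H[...,2]<thr,win);print(n,rect(f,c,z));e=cv2.approxPolyDP(c,5,True)[:,0];print(e.tolist(),cast(f,e,z)[:,:2].round(4).tolist())
E
```

```text
block z [[0.0682, 0.0011], [0.0521, 0.0006], [0.0617, 0.0007], [0.0688, 0.0005]]
  c [0.6177 0.1086] len y,x 0.0839 0.0504 yaw y,x 1.86 0.65
  c [0.6182 0.1085] len y,x 0.0831 0.0499 yaw y,x 0.57 0.69
box z [[0.07, 0.0021], [0.0601, 0.0003], [0.0672, 0.0007], [0.071, 0.0021]]
  c [ 0.6177 -0.0345] len y,x 0.0901 0.0568 yaw y,x 2.17 1.35
  c [ 0.618  -0.0367] len y,x 0.092 0.0573 yaw y,x 0.36 0.05
board z [[0.0059, 0.0013], [0.0028, 0.0002], [0.013, 0.0008], [0.0145, 0.0002]]
  c [0.618  0.0362] len y,x 0.286 0.1373 yaw y,x 3.53 3.4
  c [0.619 0.036] len y,x 0.2867 0.1364 yaw y,x 3.4 2.88
dock [ 5.23800e-01 -3.32200e-01  1.22800e-01  7.88000e-02  8.87279e+01]
mat [ 0.5396  0.3221  0.2562  0.1473 10.3119]
[[201, 192], [135, 206], [155, 323], [222, 309]] [[0.6786, 0.274], [0.6516, 0.4164], [0.402, 0.3701], [0.4283, 0.2291]]
mat [ 0.5412  0.322   0.2578  0.1482 10.5811]
[[312, 200], [287, 176], [211, 201], [234, 227]] [[0.6796, 0.2726], [0.6519, 0.4168], [0.4013, 0.3687], [0.4327, 0.228]]
dock [ 5.21100e-01 -3.42600e-01  1.30500e-01  8.28000e-02  8.96047e+01]
[[352, 345], [319, 355], [340, 402], [375, 392]] [[0.5626, -0.2789], [0.485, -0.2795], [0.4809, -0.4048], [0.5567, -0.4078]]
```

Two-view heights agree with the text: block top about 60 mm, box top about 69 mm, board 9 mm. The box is at (0.618,-0.036) and the block at (0.618,0.1085), both with yaw about 1.2°. The mat is at (0.540,0.322) with yaw 10.4°. Box first.

```bash
python3 -m crank '{"travel":[[0.6,-1.6,-3],[1.25,-3.2,-7],[1.25,-3.2,-11],[1.25,-3.2,-14],[1.25,-3.2,-14]],"turn":[[0,0,-2.7],[0,0,-2.7],[0,0,-2.7],[0,0,-2.7],[0,0,-2.7]],"gripper":[0,0,0,0,0]}'
python3 -m crank '{"travel":[[0,0,-1.5],[0,0,-3],[0,0,-4.5],[0,0,-5.4],[0,0,-5.4]],"turn":[[0,0,0],[0,0,0],[0,0,0],[0,0,0],[0,0,0]],"gripper":[0,0,0,0,0]}'
python3 -m crank '{"travel":[[0,0,0],[0,0,0],[0,0,0],[0,0,0],[0,0,0]],"turn":[[0,0,0],[0,0,0],[0,0,0],[0,0,0],[0,0,0]],"gripper":[0,0,0.1,0.2,0.25]}'
python3 - <<'E'
from workcell import bot
import cv2,pickle
f=bot.grab_frame("wrist");pickle.dump(f,open("w3.pkl","wb"));cv2.imwrite("pics/w3.png",f["pixels"][:,:,::-1])
s=bot.observe();print(s["qpos"],s["position"],s["tool_rot"])
E
```

```text
clock: 3.2
position: [0.6154, -0.0357, 0.0779]
tool_rot: [-3.136, 0.0, 1.591]
force: [-0.5, 1.4, -0.3]
grip_width: 0.0852
finger_force: 0.0
clock: 3.7
position: [0.617, -0.0358, 0.0261]
tool_rot: [-3.14, 0.0, 1.591]
force: [-0.2, 0.4, 1.1]
grip_width: 0.0853
finger_force: 0.0
clock: 4.2
position: [0.6177, -0.0358, 0.0275]
tool_rot: [3.141, -0.0, 1.591]
force: [-0.9, 0.3, -0.9]
grip_width: 0.064
finger_force: 0.0
[-0.23184982  0.7585787   0.29216155  1.74905829 -0.32027697  0.68072571
  0.25595076] [ 0.61769912 -0.03581074  0.02744821] [ 3.14140260e+00 -1.15162345e-05  1.59142989e+00]
```

View pics/w3.png

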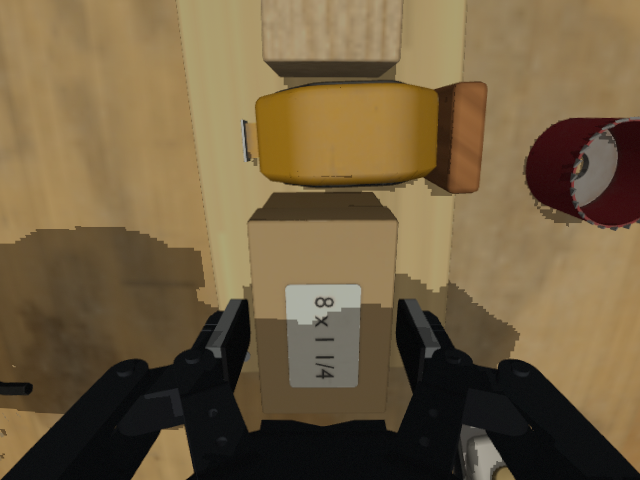

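The box sits square and centred between the pads (edges at cols 250 and 397). Close the gripper and lift.

```bash
python3 -m crank '{"travel":[[0,0,0],[0,0,0],[0,0,0],[0,0,0],[0,0,0]],"turn":[[0,0,0],[0,0,0],[0,0,0],[0,0,0],[0,0,0]],"gripper":[0.6,1,1,1,1]}' 60
python3 -m crank '{"travel":[[0,0,0.5],[0,0,2],[0,0,4],[0,0,6],[0,0,8]],"turn":[[0,0,0],[0,0,0],[0,0,0],[0,0,0],[0,0,0]],"gripper":[1,1,1,1,1]}'
python3 -m crank '{"travel":[[0,0,3],[0,0,6],[-2,4,7],[-4,8,7],[-5,12,7]],"turn":[[0,0,0],[0,0,0],[0,0,2],[0,0,4],[0,0,6]],"gripper":[1,1,1,1,1]}'
python3 -c "
from workcell import bot
s=bot.observe();print(s['position'],s['tool_rot'],s['qpos'])"
```

```text
clock: 4.75
position: [0.6179, -0.0358, 0.0278]
tool_rot: [3.141, -0.0, 1.592]
force: [-0.4, 0.8, 7.6]
grip_width: 0.0554
finger_force: 62.6
clock: 5.25
position: [0.6175, -0.0359, 0.109]
tool_rot: [3.142, 0.0, 1.591]
force: [0.3, -0.3, -5.1]
grip_width: 0.0551
finger_force: 65.4
clock: 5.75
position: [0.5662, 0.0852, 0.1787]
tool_rot: [3.141, -0.001, 1.697]
force: [0.7, 0.8, -5.6]
grip_width: 0.0554
finger_force: 65.7
[0.56615363 0.08519231 0.17869584] [ 3.14108370e+00 -5.06986284e-04  1.69667955e+00] [-0.50238966  0.48654217  0.35025997  1.78009615 -0.20522862  0.91013617
  0.06280977]
```

```bash
python3 -m crank '{"travel":[[-1.6,4,0],[-3.2,8,0],[-4.8,12,0],[-6.6,16.5,0],[-8.3,20.5,0]],"turn":[[0,0,1],[0,0,2],[0,0,3.2],[0,0,3.2],[0,0,3.2]],"gripper":[1,1,1,1,1]}'
python3 -m crank '{"travel":[[-0.8,2.1,-1],[-0.8,2.1,-4],[-0.8,2.1,-7],[-0.8,2.1,-10],[-0.8,2.1,-12.5]],"turn":[[0,0,0],[0,0,0],[0,0,0],[0,0,0],[0,0,0]],"gripper":[1,1,1,1,1]}'
python3 -m crank '{"travel":[[0,0,-1],[0,0,-2],[0,0,-2.6],[0,0,-2.6],[0,0,-2.6]],"turn":[[0,0,0],[0,0,0],[0,0,0],[0,0,0],[0,0,0]],"gripper":[1,1,1,1,1]}'
python3 -c "
from workcell import bot
s=bot.observe();print(s['position'],s['tool_rot'],s['qpos'])"
```

```text
clock: 6.25
position: [0.4834, 0.2911, 0.1783]
tool_rot: [3.141, -0.001, 1.752]
force: [1.0, 0.8, -4.3]
grip_width: 0.0554
finger_force: 65.7
clock: 6.75
position: [0.4764, 0.31, 0.0517]
tool_rot: [-3.141, 0.0, 1.752]
force: [0.4, 1.1, -4.8]
grip_width: 0.0555
finger_force: 65.7
clock: 7.25
position: [0.477, 0.3104, 0.027]
tool_rot: [3.141, -0.0, 1.752]
force: [-0.2, -0.3, -5.5]
grip_width: 0.0552
finger_force: 65.7
[0.47700028 0.31041158 0.02703075] [ 3.14079523e+00 -4.80484496e-04  1.75189495e+00] [-0.84015047  0.69214778  0.22647433  1.88352787 -0.25929506  0.59331422
 -0.26712825]
```

```bash
python3 -m crank '{"travel":[[0,0,-0.2],[0,0,-0.4],[0,0,-0.5],[0,0,-0.5],[0,0,-0.5]],"turn":[[0,0,0],[0,0,0],[0,0,0],[0,0,0],[0,0,0]],"gripper":[1,1,1,1,1]}'
```

```text
clock: 7.75
position: [0.4768, 0.3103, 0.0218]
tool_rot: [3.141, -0.0, 1.752]
force: [-1.6, -1.3, 4.7]
grip_width: 0.0551
finger_force: 66.8
```

```bash
python3 -m crank '{"travel":[[0,0,0],[0,0,0],[0,0,0],[0,0,0],[0,0,3]],"turn":[[0,0,0],[0,0,0],[0,0,0],[0,0,0],[0,0,0]],"gripper":[0.2,0,0,0,0]}'
python3 -m crank '{"travel":[[0,0,4],[0,0,8],[2,-3,10],[4.5,-6.5,10],[7,-10,10]],"turn":[[0,0,0],[0,0,0],[0,0,-2.5],[0,0,-5],[0,0,-7.5]],"gripper":[0,0,0,0,0]}'
python3 -m crank '{"travel":[[2.3,-3.4,0],[4.7,-6.8,0],[7.1,-10.2,0],[7.1,-10.2,-2],[7.1,-10.2,-5]],"turn":[[0,0,-1.7],[0,0,-1.7],[0,0,-1.7],[0,0,-1.7],[0,0,-1.7]],"gripper":[0,0,0,0,0]}'
python3 - <<'E'
from workcell import bot
import cv2,pickle
f=bot.grab_frame("wrist");pickle.dump(f,open("w4.pkl","wb"));cv2.imwrite("pics/w4.png",f["pixels"][:,:,::-1])
s=bot.observe();print(s["qpos"],s["position"],s["tool_rot"])
E
```

```text
clock: 8.25
position: [0.475, 0.3091, 0.049]
tool_rot: [-3.137, 0.002, 1.752]
force: [-0.1, 0.8, 0.2]
grip_width: 0.0853
finger_force: 0.0
clock: 8.75
position: [0.5475, 0.2095, 0.1523]
tool_rot: [3.14, -0.001, 1.621]
force: [0.9, 0.2, -0.6]
grip_width: 0.0852
finger_force: 0.0
clock: 9.25
position: [0.6192, 0.1068, 0.1019]
tool_rot: [3.139, -0.0, 1.589]
force: [0.7, 1.3, -0.6]
grip_width: 0.0854
finger_force: 0.0
[-0.47872335  0.67233855  0.32079569  1.69653624 -0.27154259  0.82102529
 -0.01631371] [0.61589525 0.10730783 0.09626409] [-3.13746930e+00  9.51969280e-04  1.59052473e+00]
```

View pics/w4.png

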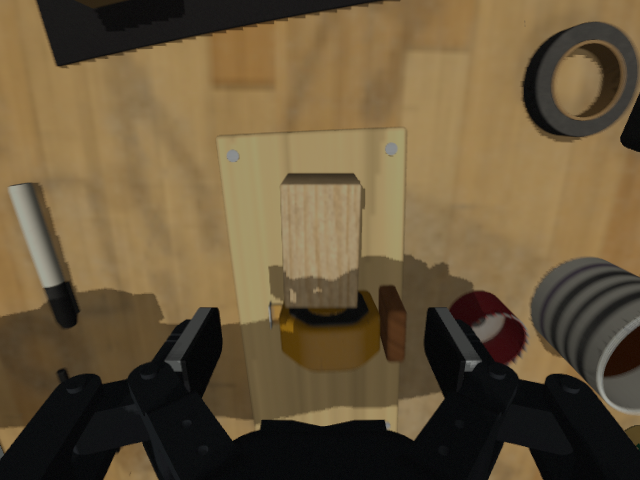

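The block is centred (cols 281–361 between fingers at 222 and 427) and square. Descend and close.

```bash
python3 -m crank '{"travel":[[0,0,-2.5],[0,0,-5],[0,0,-7],[0,0,-8.2],[0,0,-8.2]],"turn":[[0,0,0],[0,0,0],[0,0,0],[0,0,0],[0,0,0]],"gripper":[0,0,0,0,0]}'
python3 -m crank '{"travel":[[0,0,0],[0,0,0],[0,0,0],[0,0,0],[0,0,0]],"turn":[[0,0,0],[0,0,0],[0,0,0],[0,0,0],[0,0,0]],"gripper":[0.15,0.3,0.6,1,1]}' 50
python3 -m crank '{"travel":[[0,0,0],[0,0,0],[0,0,1],[0,0,3],[0,0,5]],"turn":[[0,0,0],[0,0,0],[0,0,0],[0,0,0],[0,0,0]],"gripper":[1,1,1,1,1]}'
python3 -c "
from workcell import bot
s=bot.observe();print(s['position'],s['tool_rot'],s['qpos'])"
```

```text
clock: 9.8
position: [0.6169, 0.1082, 0.0183]
tool_rot: [-3.14, 0.0, 1.592]
force: [0.0, -0.7, 0.8]
grip_width: 0.0856
finger_force: 0.0
clock: 10.3
position: [0.6182, 0.1083, 0.0207]
tool_rot: [3.14, -0.001, 1.591]
force: [-2.6, -0.2, 11.8]
grip_width: 0.0479
finger_force: 50.1
clock: 10.8
position: [0.6176, 0.1081, 0.0706]
tool_rot: [-3.142, 0.0, 1.591]
force: [0.3, -1.0, -1.3]
grip_width: 0.048
finger_force: 52.4
[0.6175847  0.10811692 0.07059393] [-3.14158848e+00  6.87313916e-05  1.59136888e+00] [-0.47005558  0.70670501  0.30707678  1.70920819 -0.28575108  0.76992752
 -0.00495254]
```

```bash
python3 -m crank '{"travel":[[0,1,3],[-0.3,5,5],[-0.6,9.5,5],[-0.9,14,5],[-1.2,18.5,5]],"turn":[[0,0,0],[0,0,2.3],[0,0,4.6],[0,0,6.9],[0,0,9.2]],"gripper":[1,1,1,1,1]}'
python3 -m crank '{"travel":[[-0.2,4,0],[-0.2,4,-3],[-0.2,4,-6],[-0.2,4,-8.5],[-0.2,4,-9.5]],"turn":[[0,0,0],[0,0,0],[0,0,0],[0,0,0],[0,0,0]],"gripper":[1,1,1,1,1]}'
python3 -m crank '{"travel":[[0,0,-0.3],[0,0,-0.6],[0,0,-1.0],[0,0,-1.1],[0,0,-1.1]],"turn":[[0,0,0],[0,0,0],[0,0,0],[0,0,0],[0,0,0]],"gripper":[1,1,1,1,1]}'
```

```text
clock: 11.3
position: [0.6054, 0.295, 0.1206]
tool_rot: [3.141, -0.0, 1.753]
force: [0.6, -0.1, -1.4]
grip_width: 0.0481
finger_force: 52.4
clock: 11.8
position: [0.6026, 0.3327, 0.0227]
tool_rot: [-3.139, 0.001, 1.752]
force: [0.1, 0.0, -1.1]
grip_width: 0.0478
finger_force: 52.4
clock: 12.3
position: [0.6043, 0.3335, 0.0148]
tool_rot: [3.14, -0.001, 1.752]
force: [-2.4, -0.8, 8.8]
grip_width: 0.0484
finger_force: 53.4
```

The block is down on the mat. Release, then move above the tape with a quarter turn.

```bash
python3 -m crank '{"travel":[[0,0,0],[0,0,0],[0,0,0],[0,0,0],[0,0,3]],"turn":[[0,0,0],[0,0,0],[0,0,0],[0,0,0],[0,0,0]],"gripper":[0.2,0,0,0,0]}'
python3 -m crank '{"travel":[[0,0,4],[0,0,8],[0,0,12],[0,-3,15],[0,-6,17]],"turn":[[0,0,0],[0,0,0],[0,0,0],[0,0,8],[0,0,16]],"gripper":[0,0,0,0,0]}'
python3 -m crank '{"travel":[[0,-4,0],[0,-8,0],[0,-12,0],[0,-16,0],[0,-20,0]],"turn":[[0,0,8],[0,0,16],[0,0,24],[0,0,32],[0,0,40]],"gripper":[0,0,0,0,0]}'
python3 -m crank '{"travel":[[0,-2,0],[0.3,-3.7,-1],[0.6,-3.7,-2],[0.6,-3.7,-3],[0.6,-3.7,-3]],"turn":[[0,0,8],[0,0,16],[0,0,24],[0,0,27],[0,0,27]],"gripper":[0,0,0,0,0]}'
python3 -m crank '{"travel":[[0,0,0],[0,0,0],[0,0,0],[0,0,0],[0,0,0]],"turn":[[0,0,0],[0,0,0],[0,0,0],[0,0,0],[0,0,0]],"gripper":[0,0,0,0,0]}'
python3 - <<'E'
from workcell import bot
import cv2,pickle
f=bot.grab_frame("wrist");pickle.dump(f,open("w5.pkl","wb"));cv2.imwrite("pics/w5.png",f["pixels"][:,:,::-1])
s=bot.observe();print(s["qpos"],s["position"],s["tool_rot"])
g=bot.grab_frame("side");pickle.dump(g,open("side5.pkl","wb"));cv2.imwrite("pics/side5.png",g["pixels"][120:420,100:500,::-1].repeat(2,0).repeat(2,1)[:600,:800])
E
```

```text
clock: 12.8
position: [0.6015, 0.3322, 0.0402]
tool_rot: [-3.136, 0.002, 1.752]
force: [-0.9, 0.5, 0.1]
grip_width: 0.0852
finger_force: 0.0
clock: 13.3
position: [0.6039, 0.2733, 0.2156]
tool_rot: [3.139, 0.0, 2.038]
force: [0.9, -1.3, 0.1]
grip_width: 0.0855
finger_force: 0.0
clock: 13.8
position: [0.6034, 0.0715, 0.2135]
tool_rot: [3.142, 0.0, 2.735]
force: [0.7, -0.5, -1.2]
grip_width: 0.0853
finger_force: 0.0
clock: 14.3
position: [0.609, 0.0358, 0.1822]
tool_rot: [-3.142, -0.002, -3.082]
force: [-0.4, 0.3, 0.2]
grip_width: 0.0852
finger_force: 0.0
clock: 14.8
position: [0.6097, 0.0363, 0.1835]
tool_rot: [-3.142, 0.0, -3.083]
force: [-0.4, 0.1, -0.1]
grip_width: 0.0854
finger_force: 0.0
[-1.57556426e-01  5.17140963e-01  1.69651702e-03  1.65925549e+00
 -9.11833004e-04  9.65011088e-01  1.47413037e+00] [0.60967206 0.03621641 0.18342772] [-3.14152194e+00  1.93705935e-04 -3.08269591e+00]
```

View pics/w5.png

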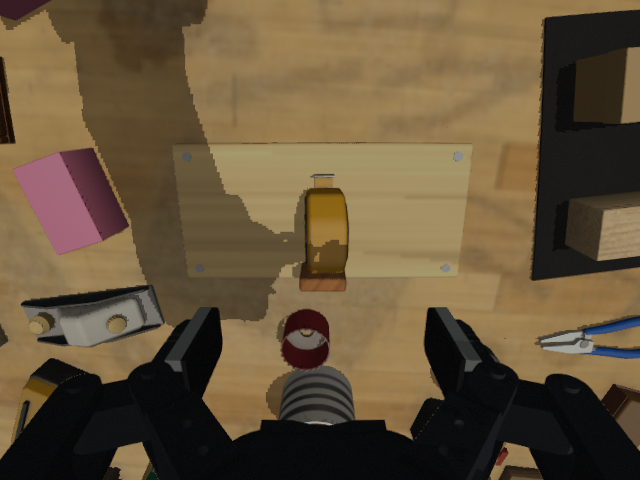

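View pics/side5.png

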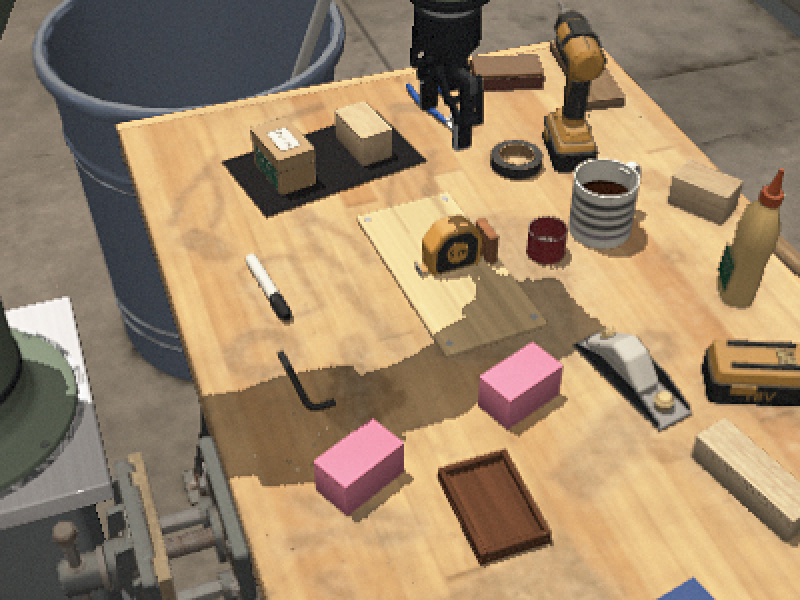

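Side view: box at (283,155) and block at (363,133), both upright on the mat, with the tape free on the board. Wrist view: tape between cols 306 and 348, rows 188–275. Measure it.

```bash
python3 - <<'E'
from h import *
w=load("w5");H=hsv(w);x=load("w2");H2=hsv(x);t=load("top0")
c=big((H[...,1]>175)&(H[...,0]>15)&(H[...,0]<28),(290,175,365,290));print(cv2.boundingRect(c),cv2.minAreaRect(c))
c2=big((H2[...,1]>175)&(H2[...,0]>15)&(H2[...,0]<28),(295,130,395,200));print(cv2.boundingRect(c2),cv2.minAreaRect(c2))
P=[]
for f,cc,ax in((w,c,1),(x,c2,0)):
    p=cc[:,0].astype(float);lo,hi=p[:,ax].min(),p[:,ax].max();mids=[]
    for v in np.arange(int(lo+.25*(hi-lo)),int(lo+.75*(hi-lo))):
        q=p[p[:,ax]==v];o=q[:,1-ax];m=[0,0];m[ax]=v;m[1-ax]=(o.min()+o.max())/2;mids.append(m+[o.max()-o.min()])
    mids=np.array(mids);L=cast(f,mids[:,:2],.075);k=np.polyfit(L[:,0],L[:,1],1)
    print("mid",L.mean(0).round(4),"yaw of x-dir",np.degrees(np.arctan(k[0])).round(2),"y at .618",np.polyval(k,.618).round(4),"width px",np.median(mids[:,2]))
    print(" x range",cast(f,[p[p[:,ax].argmin()],p[p[:,ax].argmax()]],.06)[:,0].round(4))
    P.append(mids[len(mids)//2,:2])
print(tri(w,[P[0]],x,[P[1]]).round(4))
print("board w5",cast(w,[(471,143),(174,143),(188,278),(458,277)],.009)[:,:2].round(4).tolist(),cast(w,[(471,143),(174,143),(188,278),(458,277)],.009)[:,:2].mean(0))
E
```

```text
(306, 188, 42, 86) ((326.76495361328125, 230.45680236816406), (85.36457824707031, 40.698158264160156), 89.10482788085938)
(309, 146, 78, 39) ((347.4999694824219, 164.99998474121094), (76.99998474121094, 37.99999237060547), -0.0)
mid [0.6136 0.0405 0.075 ] yaw of x-dir 3.73 y at .618 0.0408 width px 39.0
 x range [0.5827 0.6596]
mid [0.6234 0.0423 0.075 ] yaw of x-dir 3.2 y at .618 0.042 width px 37.0
 x range [0.5895 0.6607]
[[0.6255 0.0399 0.0403 0.0038]]
board w5 [[0.5399, 0.1737], [0.5563, -0.1072], [0.696, -0.102], [0.6779, 0.1855]] [0.61752015 0.03748534]
```

Tape centre is y≈0.0405, x≈0.618 with yaw ≈3.5°, so the gripper yaw already matches. Shift (+0.8,+0.45) cm, descend and grip.

```bash
python3 -m crank '{"travel":[[0.8,0.4,-3],[0.8,0.4,-6],[0.8,0.4,-9],[0.8,0.4,-12],[0.8,0.4,-14]],"turn":[[0,0,0],[0,0,0],[0,0,0],[0,0,0],[0,0,0]],"gripper":[0,0,0,0,0]}'
python3 -m crank '{"travel":[[0,0,-0.7],[0,0,-1.35],[0,0,-1.35],[0,0,-1.35],[0,0,-1.35]],"turn":[[0,0,0],[0,0,0],[0,0,0],[0,0,0],[0,0,0]],"gripper":[0,0,0.2,0.4,0.45]}'
python3 -m crank '{"travel":[[0,0,0],[0,0,0],[0,0,0],[0,0,0],[0,0,0]],"turn":[[0,0,0],[0,0,0],[0,0,0],[0,0,0],[0,0,0]],"gripper":[0.55,0.7,1,1,1]}' 60
python3 -c "
from workcell import bot
s=bot.observe();print(s['position'],s['tool_rot'],s['qpos'])"
```

```text
clock: 15.4
position: [0.6168, 0.0401, 0.0413]
tool_rot: [-3.141, -0.002, -3.083]
force: [0.1, 0.7, 0.2]
grip_width: 0.0858
finger_force: 0.0
clock: 15.9
position: [0.6182, 0.0402, 0.0307]
tool_rot: [3.142, 0.001, -3.083]
force: [-0.3, 0.2, -0.2]
grip_width: 0.0468
finger_force: 0.0
clock: 16.4
position: [0.618, 0.0401, 0.0307]
tool_rot: [-3.142, 0.001, -3.083]
force: [-1.8, -1.1, 9.8]
grip_width: 0.0319
finger_force: 59.6
[0.61799411 0.0400955  0.03066507] [-3.14153291e+00  9.04455097e-04 -3.08264704e+00] [-0.15625383  0.72691126 -0.00635584  1.73583864  0.006976    0.67797099
  1.46330935]
```

```bash
python3 -m crank '{"travel":[[0,0,0.5],[0,0,2],[0,0,5],[0,0,9],[0,0,13]],"turn":[[0,0,0],[0,0,0],[0,0,0],[0,0,0],[0,0,0]],"gripper":[1,1,1,1,1]}'
python3 -m crank '{"travel":[[0,0,4],[-1,-3,6],[-2,-6,8],[-3,-9,8],[-4,-12,8]],"turn":[[0,0,-8],[0,0,-16],[0,0,-24],[0,0,-32],[0,0,-40]],"gripper":[1,1,1,1,1]}'
python3 -m crank '{"travel":[[-1,-3,0],[-2,-6,0],[-3,-9,0],[-4,-12,0],[-5,-15,0]],"turn":[[0,0,-8],[0,0,-16],[0,0,-24],[0,0,-32],[0,0,-40]],"gripper":[1,1,1,1,1]}'
python3 -m crank '{"travel":[[0,0,0],[0,0,0],[0,0,0],[0,0,0],[0,0,0]],"turn":[[0,0,-8],[0,0,-15],[0,0,-15],[0,0,-15],[0,0,-15]],"gripper":[1,1,1,1,1]}'
python3 - <<'E'
from workcell import bot
import cv2,pickle
f=bot.grab_frame("wrist");pickle.dump(f,open("w6.pkl","wb"));cv2.imwrite("pics/w6.png",f["pixels"][:,:,::-1])
s=bot.observe();print(s["qpos"],s["position"],s["tool_rot"])
E
```

```text
clock: 16.9
position: [0.6173, 0.0401, 0.1621]
tool_rot: [3.142, -0.0, -3.083]
force: [0.9, 0.5, -2.7]
grip_width: 0.0323
finger_force: 60.0
clock: 17.4
position: [0.5772, -0.0808, 0.2416]
tool_rot: [3.14, 0.001, 2.497]
force: [0.2, -0.6, -3.0]
grip_width: 0.032
finger_force: 60.1
clock: 17.9
position: [0.527, -0.2307, 0.241]
tool_rot: [3.14, -0.0, 1.799]
force: [0.7, -0.1, -3.5]
grip_width: 0.0322
finger_force: 60.1
clock: 18.4
position: [0.5277, -0.2295, 0.2401]
tool_rot: [3.141, -0.0, 1.546]
force: [-0.3, 0.3, -2.7]
grip_width: 0.0318
finger_force: 60.1
[-0.01945459  0.43589386  0.45906535  1.70705686 -0.21788031  1.0491579
  0.48613405] [ 0.52770363 -0.2296148   0.2400688 ] [ 3.14126039e+00 -2.20709680e-04  1.54530693e+00]
```

View pics/w6.png

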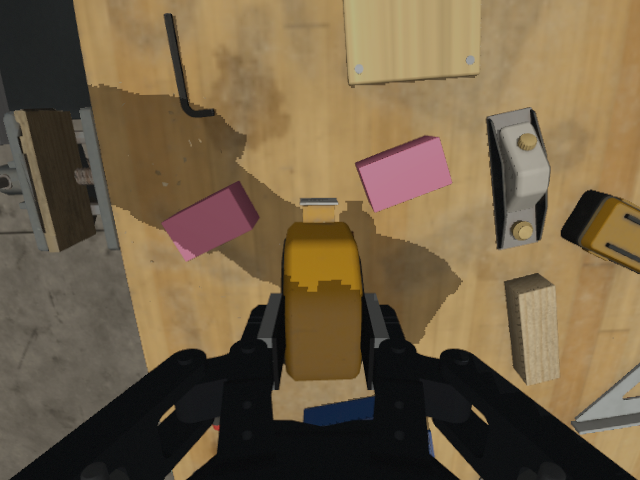

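The tape is held squarely (cols 284–361), with the hook now toward +y. The tray is hidden beneath it, so I'll cross-check its position from stored views.

```bash
python3 - <<'E'
from h import *
w=load("w1");t=load("top0");s=load("side5");w5=load("w5")
for n,f,win,thr in(("w1",w,(255,345,320,425),110),("top",t,(450,225,535,290),120),("side",s,(310,335,385,410),110)):
    H=hsv(f);c=big((H[...,2]<thr)&(H[...,0]<16)&(H[...,1]>120),win);print(n,cv2.boundingRect(c),rect(f,c,.018),rect(f,c,0))
    e=cv2.boxPoints(cv2.minAreaRect(c));print(cast(f,e,.018)[:,:2].round(4).tolist())
a=[f["pixels"][y0:y1,x0:x1,::-1] for f,(x0,y0,x1,y1) in((w,(250,345,330,425)),(t,(452,220,532,300)),(s,(308,335,388,415)))]
cv2.imwrite("pics/c3.png",np.hstack([cv2.resize(i,(264,264),interpolation=cv2.INTER_CUBIC) for i in a]))
E
```

```text
w1 (261, 356, 47, 62) [ 5.21900e-01 -3.29300e-01  1.30400e-01  7.87000e-02  8.92106e+01] [ 5.20500e-01 -3.45300e-01  1.35000e-01  8.16000e-02  8.92106e+01]
[[0.4783, -0.3945], [0.4837, -0.264], [0.5608, -0.2639], [0.5613, -0.3946]]
top (461, 238, 61, 39) [ 5.23800e-01 -3.32400e-01  1.22500e-01  7.88000e-02  8.87278e+01] [ 5.25100e-01 -3.37900e-01  1.24500e-01  8.01000e-02  8.87278e+01]
[[0.5646, -0.2724], [0.5617, -0.3962], [0.483, -0.3914], [0.4858, -0.2685]]
side (319, 345, 57, 58) [ 5.21200e-01 -3.41400e-01  1.28100e-01  8.27000e-02  8.96218e+01] [ 5.27500e-01 -3.29200e-01  1.30500e-01  8.42000e-02  8.96218e+01]
[[0.4803, -0.2792], [0.5684, -0.2626], [0.5605, -0.4052], [0.4794, -0.4168]]
```

View pics/c3.png

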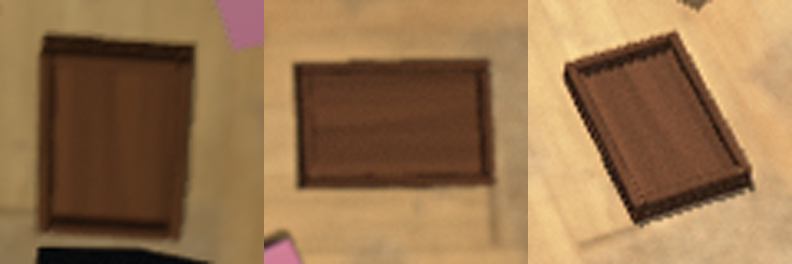

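Tray centre ≈(0.523,-0.336), yaw ≈-1.2°; all three views agree within 4 mm. Place the tape.

```bash
python3 -m crank '{"travel":[[-0.2,-4,0],[-0.4,-8,0],[-0.5,-10.6,-1],[-0.5,-10.6,-4],[-0.5,-10.6,-8]],"turn":[[0,0,0],[0,0,0],[0,0,0],[0,0,0],[0,0,0]],"gripper":[1,1,1,1,1]}'
python3 -m crank '{"travel":[[0,0,-4],[0,0,-8],[0,0,-10.5],[0,0,-12],[0,0,-12]],"turn":[[0,0,0],[0,0,0],[0,0,0],[0,0,0],[0,0,0]],"gripper":[1,1,1,1,1]}'
python3 -m crank '{"travel":[[0,0,-0.4],[0,0,-0.7],[0,0,-1],[0,0,-1.1],[0,0,-1.1]],"turn":[[0,0,0],[0,0,0],[0,0,0],[0,0,0],[0,0,0]],"gripper":[1,1,1,1,1]}'
```

```text
clock: 18.95
position: [0.5231, -0.3373, 0.1601]
tool_rot: [3.139, 0.001, 1.543]
force: [1.8, 0.6, -3.2]
grip_width: 0.0321
finger_force: 60.1
clock: 19.45
position: [0.5219, -0.3354, 0.0384]
tool_rot: [-3.139, -0.001, 1.543]
force: [-0.5, 0.4, -1.9]
grip_width: 0.0319
finger_force: 60.1
clock: 19.95
position: [0.5228, -0.3358, 0.029]
tool_rot: [3.141, 0.0, 1.543]
force: [1.2, 1.0, -2.3]
grip_width: 0.0317
finger_force: 60.1
```

```bash
python3 -m crank '{"travel":[[0,0,-0.05],[0,0,-0.1],[0,0,-0.15],[0,0,-0.15],[0,0,-0.15]],"turn":[[0,0,0],[0,0,0],[0,0,0],[0,0,0],[0,0,0]],"gripper":[1,1,1,1,1]}'
python3 -m crank '{"travel":[[0,0,0],[0,0,0],[0,0,0],[0,0,0],[0,0,0]],"turn":[[0,0,0],[0,0,0],[0,0,0],[0,0,0],[0,0,0]],"gripper":[0.6,0.4,0.2,0,0]}'
python3 -m crank '{"travel":[[0,0,1],[0,0,3],[0,0,6],[0,0,10],[0,0,14]],"turn":[[0,0,0],[0,0,0],[0,0,0],[0,0,0],[0,0,0]],"gripper":[0,0,0,0,0]}'
python3 -m crank '{"travel":[[0,2,2],[0,5,4],[0,9,5],[0,13,5],[0,17,5]],"turn":[[0,0,0],[0,0,0],[0,0,0],[0,0,0],[0,0,0]],"gripper":[0,0,0,0,0]}'
python3 - <<'E'
from workcell import bot
import cv2,pickle,numpy as np
g=bot.grab_frame("side");f=bot.grab_frame("top")
cv2.imwrite("pics/s7.png",np.hstack([cv2.resize(g["pixels"][310:430,290:410,::-1],(400,400)),cv2.resize(f["pixels"][210:310,440:540,::-1],(400,400))]))
s=bot.observe();print(s["position"],s["tool_rot"])
E
```

```text
clock: 20.45
position: [0.5229, -0.3358, 0.0287]
tool_rot: [3.141, -0.0, 1.543]
force: [-6.1, 5.7, 19.5]
grip_width: 0.0322
finger_force: 63.0
clock: 20.95
position: [0.5226, -0.3359, 0.0272]
tool_rot: [-3.142, 0.0, 1.543]
force: [0.1, 0.2, -0.6]
grip_width: 0.0851
finger_force: 0.0
clock: 21.45
position: [0.5223, -0.3358, 0.1693]
tool_rot: [-3.141, 0.0, 1.542]
force: [-0.1, -0.3, 0.3]
grip_width: 0.0852
finger_force: 0.0
clock: 21.95
position: [0.5225, -0.1645, 0.2184]
tool_rot: [3.14, -0.0, 1.542]
force: [-0.2, -0.3, -0.5]
grip_width: 0.0851
finger_force: 0.0
[ 0.523174   -0.16039961  0.21793485] [ 3.14112983e+00 -2.33510205e-03  1.54861652e+00]
```

View pics/s7.png

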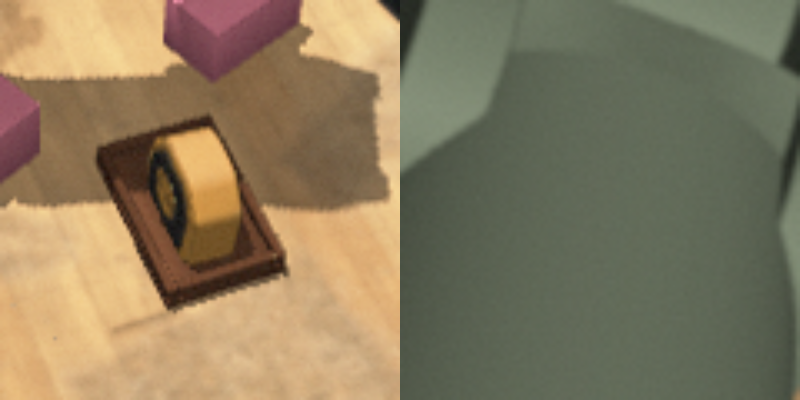

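Side view: the tape stands upright inside the tray at (200,200), and the top view is blocked by the arm. Fetch the box from the mat.

```bash
python3 -m crank '{"travel":[[0,4,0],[0,8,0],[0,12,0],[0,16,0],[0,20,0]],"turn":[[0,0,1],[0,0,2],[0,0,3],[0,0,4],[0,0,6]],"gripper":[0,0,0,0,0]}'
python3 -m crank '{"travel":[[-1,4.5,0],[-2,9,0],[-3,13.5,0],[-4,18,0],[-4.6,22,0]],"turn":[[0,0,1],[0,0,2],[0,0,3],[0,0,4],[0,0,6]],"gripper":[0,0,0,0,0]}'
python3 -m crank '{"travel":[[0,3,0],[0,5.6,0],[0,5.6,-3],[0,5.6,-6],[0,5.6,-9]],"turn":[[0,0,0],[0,0,0],[0,0,0],[0,0,0],[0,0,0]],"gripper":[0,0,0,0,0]}'
python3 -m crank '{"travel":[[0,0,0],[0,0,0],[0,0,0],[0,0,0],[0,0,0]],"turn":[[0,0,0],[0,0,0],[0,0,0],[0,0,0],[0,0,0]],"gripper":[0,0,0,0,0]}'
python3 -c "
from workcell import bot
s=bot.observe();print(s['position'],s['tool_rot'],s['qpos'])"
```

```text
clock: 22.55
position: [0.5225, 0.0354, 0.2181]
tool_rot: [3.141, -0.0, 1.648]
force: [0.4, -0.7, -0.4]
grip_width: 0.0854
finger_force: 0.0
clock: 23.05
position: [0.4758, 0.2562, 0.2181]
tool_rot: [3.141, -0.001, 1.753]
force: [0.5, -0.2, 0.3]
grip_width: 0.0853
finger_force: 0.0
clock: 23.55
position: [0.4769, 0.3101, 0.127]
tool_rot: [3.141, -0.0, 1.752]
force: [0.9, 0.9, -0.8]
grip_width: 0.0855
finger_force: 0.0
clock: 24.05
position: [0.477, 0.3104, 0.1283]
tool_rot: [3.14, -0.001, 1.752]
force: [0.7, 0.2, -0.9]
grip_width: 0.0852
finger_force: 0.0
[0.477031   0.31044547 0.12833681] [ 3.14034174e+00 -8.03758699e-04  1.75200179e+00] [-0.86856306  0.53784198  0.2631216   1.83090065 -0.18788826  0.79551517
 -0.32792092]
```

```bash
python3 -m crank '{"travel":[[0,0,-3],[0,0,-6],[0,0,-9],[0,0,-10.6],[0,0,-10.6]],"turn":[[0,0,0],[0,0,0],[0,0,0],[0,0,0],[0,0,0]],"gripper":[0,0,0,0,0]}'
python3 -m crank '{"travel":[[0,0,0],[0,0,0],[0,0,0],[0,0,0],[0,0,0]],"turn":[[0,0,0],[0,0,0],[0,0,0],[0,0,0],[0,0,0]],"gripper":[0.2,0.5,1,1,1]}' 60
python3 -m crank '{"travel":[[0,0,0.5],[0,0,3],[0,0,6],[0,0,10],[0,0,14]],"turn":[[0,0,0],[0,0,0],[0,0,0],[0,0,0],[0,0,0]],"gripper":[1,1,1,1,1]}'
python3 -m crank '{"travel":[[1.4,-3.5,0],[2.8,-7,0],[4.2,-10.5,0],[5.6,-14,0],[7.1,-17.5,0]],"turn":[[0,0,-1],[0,0,-2],[0,0,-3],[0,0,-4],[0,0,-5]],"gripper":[1,1,1,1,1]}'
python3 -m crank '{"travel":[[1.4,-3.5,0],[2.8,-7,0],[4.2,-10.5,0],[5.6,-14,0],[7,-17.1,0]],"turn":[[0,0,-1],[0,0,-2],[0,0,-3],[0,0,-4.2],[0,0,-4.2]],"gripper":[1,1,1,1,1]}'
python3 -m crank '{"travel":[[0,0,-3],[0,0,-6],[0,0,-9],[0,0,-11],[0,0,-12]],"turn":[[0,0,0],[0,0,0],[0,0,0],[0,0,0],[0,0,0]],"gripper":[1,1,1,1,1]}'
python3 -m crank '{"travel":[[0,0,0],[0,0,0],[0,0,0],[0,0,0],[0,0,0]],"turn":[[0,0,0],[0,0,0],[0,0,0],[0,0,0],[0,0,0]],"gripper":[1,1,1,1,1]}'
python3 -c "
from workcell import bot
s=bot.observe();print(s['position'],s['tool_rot'],s['qpos'])"
```

```text
clock: 24.55
position: [0.4758, 0.3095, 0.0198]
tool_rot: [-3.139, 0.001, 1.752]
force: [-0.2, -0.3, 0.3]
grip_width: 0.0855
finger_force: 0.0
clock: 25.05
position: [0.4771, 0.3106, 0.0229]
tool_rot: [3.14, -0.001, 1.752]
force: [-2.5, -2.1, 9.8]
grip_width: 0.0551
finger_force: 61.9
clock: 25.55
position: [0.4763, 0.3099, 0.1633]
tool_rot: [-3.141, 0.0, 1.752]
force: [0.7, 0.3, -4.9]
grip_width: 0.0553
finger_force: 66.1
clock: 26.05
position: [0.5478, 0.1338, 0.1621]
tool_rot: [3.141, -0.0, 1.664]
force: [0.7, -0.2, -4.1]
grip_width: 0.0549
finger_force: 66.1
clock: 26.55
position: [0.6178, -0.0378, 0.1621]
tool_rot: [3.141, 0.0, 1.59]
force: [0.7, 0.7, -4.3]
grip_width: 0.0551
finger_force: 66.1
clock: 27.05
position: [0.6167, -0.0357, 0.0401]
tool_rot: [-3.14, -0.0, 1.592]
force: [0.0, 0.2, -3.8]
grip_width: 0.055
finger_force: 66.1
clock: 27.55
position: [0.618, -0.0358, 0.0419]
tool_rot: [3.141, -0.0, 1.591]
force: [-0.5, 0.2, -4.5]
grip_width: 0.0549
finger_force: 66.1
[ 0.61795332 -0.03576563  0.041946  ] [ 3.14069740e+00 -1.11470493e-04  1.59147730e+00] [-0.22568014  0.73464981  0.28239577  1.74394186 -0.29308822  0.70356356
  0.23308495]
```

```bash
python3 -m crank '{"travel":[[0,0,-0.5],[0,0,-1],[0,0,-1.3],[0,0,-1.4],[0,0,-1.4]],"turn":[[0,0,0],[0,0,0],[0,0,0],[0,0,0],[0,0,0]],"gripper":[1,1,1,1,1]}'
```

```text
clock: 28.05
position: [0.6174, -0.0358, 0.0289]
tool_rot: [-3.141, -0.001, 1.591]
force: [-14.2, 2.1, 35.5]
grip_width: 0.0548
finger_force: 70.4
```

```bash
python3 -m crank '{"travel":[[0,0,0.1],[0,0,0.1],[0,0,0.1],[0,0,0.1],[0,0,0.1]],"turn":[[0,0,0],[0,0,0],[0,0,0],[0,0,0],[0,0,0]],"gripper":[1,0.4,0.2,0,0]}'
python3 -m crank '{"travel":[[0,0,1],[0,0,4],[0,0,8],[0,2,12],[0,5,14]],"turn":[[0,0,0],[0,0,0],[0,0,0],[0,0,0],[0,0,1]],"gripper":[0,0,0,0,0]}'
python3 -m crank '{"travel":[[-0.2,4.5,0],[-0.4,9,0],[-0.6,13.5,0],[-0.8,18,0],[-1,22.5,0]],"turn":[[0,0,1],[0,0,3],[0,0,5],[0,0,7],[0,0,8.2]],"gripper":[0,0,0,0,0]}'
python3 -m crank '{"travel":[[-0.2,4.5,0],[-0.4,9.4,0],[-0.4,9.4,-3],[-0.4,9.4,-6],[-0.4,9.4,-6]],"turn":[[0,0,0],[0,0,0],[0,0,0],[0,0,0],[0,0,0]],"gripper":[0,0,0,0,0]}'
python3 -m crank '{"travel":[[0,0,0],[0,0,0],[0,0,0],[0,0,0],[0,0,0]],"turn":[[0,0,0],[0,0,0],[0,0,0],[0,0,0],[0,0,0]],"gripper":[0,0,0,0,0]}'
python3 -c "
from workcell import bot
s=bot.observe();print(s['position'],s['tool_rot'],s['qpos'])"
```

```text
clock: 28.55
position: [0.6178, -0.0359, 0.0282]
tool_rot: [3.141, 0.0, 1.591]
force: [0.1, -0.7, -0.5]
grip_width: 0.0854
finger_force: 0.0
clock: 29.05
position: [0.6188, 0.0127, 0.1725]
tool_rot: [3.137, 0.001, 1.606]
force: [0.4, 0.5, 0.5]
grip_width: 0.0854
finger_force: 0.0
clock: 29.55
position: [0.6074, 0.241, 0.1692]
tool_rot: [3.141, -0.0, 1.753]
force: [0.7, -0.1, -0.1]
grip_width: 0.0855
finger_force: 0.0
clock: 30.05
position: [0.6016, 0.3325, 0.1053]
tool_rot: [-3.137, 0.002, 1.753]
force: [-0.2, 0.3, -0.5]
grip_width: 0.0853
finger_force: 0.0
clock: 30.55
position: [0.6038, 0.3332, 0.1089]
tool_rot: [3.141, -0.0, 1.752]
force: [-0.3, 0.3, 0.1]
grip_width: 0.0854
finger_force: 0.0
[0.6038499  0.33322879 0.10892884] [ 3.14095142e+00 -3.50147924e-04  1.75185459e+00] [-0.75648056  0.7412888   0.27605064  1.50132932 -0.23169436  0.93044856
 -0.22953211]
```

```bash
python3 -m crank '{"travel":[[0.05,0,-3],[0.05,0,-6],[0.05,0,-8.5],[0.05,0,-9.4],[0.05,0,-9.4]],"turn":[[0,0,0],[0,0,0],[0,0,0],[0,0,0],[0,0,0]],"gripper":[0,0,0,0,0]}'
python3 -m crank '{"travel":[[0,0,0],[0,0,0],[0,0,0],[0,0,0],[0,0,0]],"turn":[[0,0,0],[0,0,0],[0,0,0],[0,0,0],[0,0,0]],"gripper":[0.2,0.5,1,1,1]}' 50
python3 -m crank '{"travel":[[0,0,0.5],[0,0,3],[0,0,6],[0,0,10],[0,-3,10]],"turn":[[0,0,0],[0,0,0],[0,0,0],[0,0,0],[0,0,0]],"gripper":[1,1,1,1,1]}'
python3 -m crank '{"travel":[[0.3,-4,0],[0.6,-8,0],[0.9,-12,0],[1.2,-16,0],[1.37,-19.5,0]],"turn":[[0,0,-2],[0,0,-4],[0,0,-6],[0,0,-8],[0,0,-9.2]],"gripper":[1,1,1,1,1]}'
python3 -m crank '{"travel":[[0,0,0],[0,0,-3],[0,0,-6],[0,0,-8],[0,0,-8]],"turn":[[0,0,0],[0,0,0],[0,0,0],[0,0,0],[0,0,0]],"gripper":[1,1,1,1,1]}'
python3 -m crank '{"travel":[[0,0,0],[0,0,0],[0,0,0],[0,0,0],[0,0,0]],"turn":[[0,0,0],[0,0,0],[0,0,0],[0,0,0],[0,0,0]],"gripper":[1,1,1,1,1]}'
python3 -c "
from workcell import bot
s=bot.observe();print(s['position'],s['tool_rot'],s['qpos'])"
```

```text
clock: 31.05
position: [0.6037, 0.3328, 0.0135]
tool_rot: [-3.14, 0.001, 1.752]
force: [0.2, -0.1, 0.4]
grip_width: 0.0852
finger_force: 0.0
clock: 31.55
position: [0.6048, 0.3335, 0.016]
tool_rot: [3.14, -0.001, 1.752]
force: [-2.2, -2.1, 10.6]
grip_width: 0.048
finger_force: 50.0
clock: 32.05
position: [0.6057, 0.3081, 0.1198]
tool_rot: [3.134, -0.005, 1.757]
force: [1.2, -0.3, -2.0]
grip_width: 0.048
finger_force: 52.0
clock: 32.55
position: [0.618, 0.106, 0.1151]
tool_rot: [3.141, 0.0, 1.589]
force: [1.0, 0.4, -1.4]
grip_width: 0.0478
finger_force: 52.0
clock: 33.05
position: [0.6164, 0.1083, 0.0324]
tool_rot: [-3.138, 0.001, 1.592]
force: [-0.3, -0.6, -0.1]
grip_width: 0.0477
finger_force: 52.1
clock: 33.55
position: [0.618, 0.1083, 0.0348]
tool_rot: [3.141, -0.0, 1.592]
force: [0.4, -0.2, -0.9]
grip_width: 0.0482
finger_force: 52.1
[0.61804855 0.10828933 0.03478075] [ 3.14096435e+00 -2.14919924e-04  1.59150153e+00] [-0.4470061   0.75449103  0.27202563  1.72182798 -0.28839416  0.70400408
 -0.00352009]
```

```bash
python3 -m crank '{"travel":[[0,0,-0.5],[0,0,-0.9],[0,0,-1.1],[0,0,-1.25],[0,0,-1.25]],"turn":[[0,0,0],[0,0,0],[0,0,0],[0,0,0],[0,0,0]],"gripper":[1,1,1,1,1]}'
```

```text
clock: 34.05
position: [0.6176, 0.1081, 0.0221]
tool_rot: [-3.141, -0.0, 1.591]
force: [-4.1, -0.4, 7.7]
grip_width: 0.0481
finger_force: 53.2
```

In contact. Release, retreat to the first viewing pose, and check.

```bash
python3 -m crank '{"travel":[[0,0,0],[0,0,0],[0,0,0],[0,0,0],[0,0,0]],"turn":[[0,0,0],[0,0,0],[0,0,0],[0,0,0],[0,0,0]],"gripper":[0.4,0.2,0,0,0]}'
python3 -m crank '{"travel":[[0,0,1],[0,0,4],[0,0,8],[0,0,12],[0,-1,16]],"turn":[[0,0,0],[0,0,0],[0,0,0],[0,0,0],[0,0,1]],"gripper":[0,0,0,0,0]}'
python3 -m crank '{"travel":[[-0.3,-3,2],[-0.6,-6,4],[-1.2,-10.2,4],[-1.2,-10.2,4],[-1.2,-10.2,4]],"turn":[[0,0,1],[0,0,1.7],[0,0,1.7],[0,0,1.7],[0,0,1.7]],"gripper":[0,0,0,0,0]}'
python3 -m crank '{"travel":[[0,0,0],[0,0,0],[0,0,0],[0,0,0],[0,0,0]],"turn":[[0,0,0],[0,0,0],[0,0,0],[0,0,0],[0,0,0]],"gripper":[0,0,0,0,0]}'
python3 - <<'E'
from workcell import bot
from h import *
f=bot.grab_frame("wrist");pickle.dump(f,open("w8.pkl","wb"));print(bot.observe()["position"])
b=cv2.rotate(f["pixels"][0:300,260:420,::-1],cv2.ROTATE_90_COUNTERCLOCKWISE)
cv2.imwrite("pics/c8.png",cv2.convertScaleAbs(cv2.resize(b,None,fx=2.6,fy=2.6,interpolation=cv2.INTER_CUBIC),alpha=1.3))
# start corners at their 3-D points, projected into the new view, in crop coordinates
w=load("w2");W=lambda L:[(419-y/2.6,x/2.6) for x,y in L]
for a,z in(([(92,108),(357,125),(349,271),(81,262)],.059),([(523,138),(752,153),(748,302),(514,298)],.072),([(36,21),(743,69),(742,370),(30,394)],.009)):
    p=proj(f,cast(w,W(a),z));print(np.c_[p[:,1]*2.6,(419-p[:,0])*2.6].round().tolist())
E
```

```text
clock: 34.55
position: [0.6178, 0.1082, 0.0218]
tool_rot: [-3.142, 0.0, 1.591]
force: [0.3, 0.8, -0.8]
grip_width: 0.0851
finger_force: 0.0
clock: 35.05
position: [0.6176, 0.0993, 0.1841]
tool_rot: [3.141, -0.001, 1.61]
force: [1.2, -0.0, -0.2]
grip_width: 0.0853
finger_force: 0.0
clock: 35.55
position: [0.6057, -0.0047, 0.2226]
tool_rot: [3.141, -0.0, 1.637]
force: [-0.4, 1.0, -0.4]
grip_width: 0.0855
finger_force: 0.0
clock: 36.05
position: [0.6058, -0.0036, 0.2217]
tool_rot: [-3.141, 0.0, 1.639]
force: [0.2, -0.5, -0.2]
grip_width: 0.0852
finger_force: 0.0
[ 0.6058335  -0.00367101  0.22173511]
[[91.0, 109.0], [357.0, 126.0], [349.0, 272.0], [80.0, 263.0]]
[[523.0, 139.0], [752.0, 154.0], [748.0, 303.0], [514.0, 299.0]]
[[35.0, 22.0], [743.0, 70.0], [742.0, 371.0], [29.0, 395.0]]
```

View pics/c8.png

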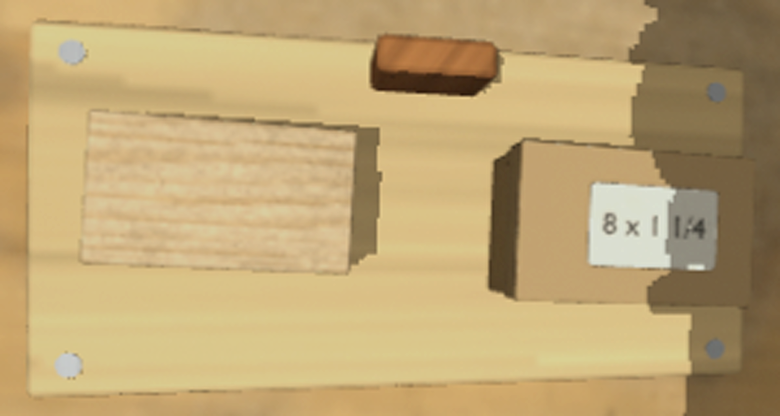

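Box and block match their start corners within about a pixel (<1 mm), and nothing else was disturbed. Hand in.

```bash
python3 -c "
from workcell import bot
print(bot.job_done())"
```

```text
the job is handed in; nothing more can be done
None
```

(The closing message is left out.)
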